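# Hang the shoehorn on the free peg of the boot-care carousel

### The job

Turn the boot-care carousel until its one empty peg points straight out over the tab on its foot, then take the shoehorn from the grey box and hang it by its ring on that peg. Leave it hanging freely and at rest, with that peg still over the tab, and do not shift the tin, the brush or the figurine.

Things in the scene. Friction and masses are not known exactly. Their poses are not given: they have to be found in the camera images.
- carousel (a joint): turning angle of the carousel about the upright axis of the rack, rad, growing counter-clockwise seen from above; endless, no stops or clicks. At 0 (or any whole turn) the empty peg points exactly over the tab. It turns with light friction (about 0.1 N m) and stays where it is left
- rack: fixed foot of the carousel: dark wood disc 200 mm across, 15 mm high. Origin under its centre, on the turning axis; a tab sticks out of its rim along the rack's -x (roughly towards the robot). Above turns a hub, 70 mm across, 200-230 mm up, with five pegs 72 degrees apart: four carry tools that are fastened on and hang straight down within 75 mm of the axis, one peg is empty
- tab (a point): point on top of the foot, 77 mm from the turning axis in the direction of the tab (tab: dark wood block 22 mm wide, 20 mm high, from 85 to 130 mm from the axis); the empty peg's tip must come straight above this point
- handle (a point): centre of the top of the wooden bar on top of the carousel, on the turning axis, 315 mm above the table. The bar is 76 mm long, 16 mm wide, 30 mm high; its long side is parallel to the horizontal direction of the empty peg; grip it across its 16 mm width and twist
- free_peg (a point): the empty peg, round, 9 mm thick, 65 mm long with a 12 mm ball at its tip. Origin at its root in the hub, 33 mm from the turning axis, 215 mm above the table; its z axis runs along the peg to the tip, outward and 50 degrees upward from the horizontal; its y axis is horizontal
- peg_tip (a point): centre of the ball at the empty peg's tip, 75 mm from the turning axis, 265 mm above the table
- box: fixed grey archive box, 220 x 200 mm, flat top 60 mm above the table. Origin at the centre of its underside
- shoehorn: loose shoehorn lying on the box, 200 mm long, about 0.12 kg, balanced near its origin. Origin on its underside in the handle; x axis along it towards the hanging ring, z out of its upper face as it lies. Dark wooden handle 20 mm wide (y), 14 mm thick (z), from x = -33 to +67 mm; steel blade 42 mm wide, 9 mm thick, from x = -92 mm to the handle
- eye (a point): centre of the shoehorn's hanging ring, 85 mm from the shoehorn's origin along its x axis and 5 mm above its underside. The ring lies flat in the shoehorn's plane: opening 28 mm, outer 44 mm, wire 8 mm
- tin: bystander: flat aluminium polish tin, 76 mm across, 28 mm high; origin at the centre of its underside
- brush: bystander: wooden boot brush 170 x 52 x 47 mm, lying on its black bristles; origin at the centre of its underside, x along it
- figurine: bystander: white china angel 122 mm high, foot 68 mm across; origin at the centre of its underside
There are look-alikes about, which are no part of the job. Of the things shaped like the shoehorn, the bare steel one is meant.

How it is judged (in metres and radians):
On the way, in this order (a step that is already met when the one before it is completed fails the run):
1. the empty peg is turned over the tab (its tip within 20 mm of straight above the tab point) while the shoehorn still lies on the box (its ring less than 90 mm above the table) (horizontal distance between peg_tip and tab below 0.02 m and height (world z) of eye below 0.09 m), for 0.3 s.
2. the shoehorn's ring is threaded on the empty peg, with the peg still over the tab (within 30 mm) (x of eye in the frame of free_peg between -0.02 and 0.02 m and y of eye in the frame of free_peg between -0.014 and 0.014 m and z of eye in the frame of free_peg between -0.012 and 0.045 m and horizontal distance between peg_tip and tab below 0.03 m), for 0.2 s.
At the end, for the whole second after the job is handed in: Shoehorn at rest, hanging by its ring on the once empty peg: ring centre within 14 mm sideways and 20 mm in height of the peg's centre line, at most 45 mm out from its root, long axis within 0.45 rad of upright, ring up; carousel still, peg tip within 30 mm (level) of the tab point (all of step 2 and angle between shoehorn's own x axis and vertical below 0.45 rad and linear speed of shoehorn below 0.03 m/s and angular speed of shoehorn below 0.3 rad/s and velocity of joint carousel between -0.05 and 0.05 rad/s); the robot touches nothing.
It fails at once if the tin is shifted by more than 30 mm or knocked over (distance of tin from where it was at the start of the episode above 0.03 m or angle between tin's own z axis and vertical above 0.6 rad).
It fails at once if the brush is shifted by more than 30 mm or knocked over (distance of brush from where it was at the start of the episode above 0.03 m or angle between brush's own z axis and vertical above 0.6 rad).
It fails at once if the figurine is shifted by more than 30 mm or knocked over (distance of figurine from where it was at the start of the episode above 0.03 m or angle between figurine's own z axis and vertical above 0.6 rad).
It also fails if it takes over 72 s, if anything falls off the work surface, if the arm or the gripper's body presses on something with over 40 N, if the wrist force passes 120 N, or if a joint passes its speed limit or range.

### The arm

A 6-joint arm with a two-finger parallel gripper is mounted at the origin on the work surface. World frame = base frame: x ahead of the robot, y to its left, z up, the work surface at z = 0. Lengths are in mm, angles in rad, forces in N, time in s.
With the tool pointing down it reaches from about 350 to 775 mm from the base axis. Payload 7.3 kg.
Tool frame: the origin (TCP) lies on the centre line of the jaws, within the pads' length; the fingertips stand 22 mm ahead of it and the grasp point (between the pads) lies 3 mm ahead of it; z points along the fingers, y is the direction in which the jaws open and shut (so a half turn about z gives the same grasp; the last joint's range is limited). The gripper opens to 92 mm and grips with 3 to 60 N. Pads are 19 mm wide; open, the fingers measure 130 mm over their backs; the gripper's body (75 mm by 190 mm) begins 47 mm behind the grasp point.
Start: joints at [1.116, 0.342, 1.524, -0, 1.275, -0.146], TCP at [159.54, 500.19, 248.741] pointing down, gripper open.
Joint ranges: [-2.53, 2.53], [-0.77, 2.02], [0.04, 2.7], [-1, 4.14], [0.28, 2.66], [-3.11, 3.11]. Speed limits (rad/s): [2.57, 2.57, 3.14, 3.14, 3.14, 3.14].

### API

Orientations are given as [roll, pitch, yaw] about the fixed x, y, z axes, in that order (R = Rz(yaw) Ry(pitch) Rx(roll)).
In Python, from plant import get_obs, capture, bot, spot_in gives the robot as it stands.
- The arm moves only by the shell command python3 -m handwheel 'ROWS' [OPENING]. ROWS is JSON, a list of rows, each a list of 2 entries, a list of its own where there are three numbers: the shift along the world's x, y, z in mm, then the turn, a rotation vector about the world's x, y, z in rad. In form: [[[x, y, z], [wx, wy, wz]], ...]. A call has 1 to 12 rows; each row shifts and turns the commanded pose from where the row before left it; what a row does not reach is not made up. A row lasts 1/8 s, in which the tool goes at most 62.5 mm and 10.7 degrees, less where a joint would pass 70% of its speed; a pose out of reach is approached as far as the arm can. A call is refused whole if a number of a shift passes 62.5 or a number of a turn 0.188, either way. A call with a gripper value outside its range is refused whole. OPENING is the closure, from 0 (fully open) to 1 (shut), set as the call begins (- or left out, the last holds). The fingers move at their own pace and stop on an object; the grip force is fixed at half the most. Time passes only in rows, so rows that do not move let the fingers close. It gives the time, the measured TCP pose, the force and the opening at its end, in the units of the state.
- get_obs(): the state, without advancing time (a new reading comes with each control period).
- capture(name): name is "scene" or "top" or "wrist"; returns a dict with "img" (480x640x3 uint8, red, green, blue), "fx", "fy", "cx", "cy" (pixels), "cam_to_world" (4x4, takes a point from camera to world coordinates). Camera axes: x right, y up, looking along -z (the intrinsics and any distortion apply to the point x, -y, -z); pixel columns grow to the right and rows downward; lengths in mm; the calibration is good to about 2 mm. A picture is of the moment at which its call begins. There is no depth.
- bot.close_job(): hands the job in, once; it reports no verdict.
Trained networks look in the newest picture that a camera, given by its name, has taken for a name from the list of things; names that differ only in an ending like _2 or _b are one class to them, and where a whole thing is asked for, a point or a joint stands for the part that bears it (a point fixed in the world has none). Each returns a list of dicts, best first, with "score" (0 to 1); they miss things now and then, are a little off and sometimes report something else, mostly with a low value. They report only what shows in the picture. A call takes as long as a camera call. They do not tell look-alikes from the thing itself.
- spot_in(thing, camera): "xyz" ([x, y, z] in mm, in the coordinates of the camera as it stood for that picture, good to about 4 mm: the middle of the surface that is visible of it).
The state is a dict: "time": time; "joint_positions": joint angles; "dq": joint speeds; "tau": joint torques, N m; "tool_pos": TCP position; "tcp_rot": TCP orientation; "contact_force": force on the tool from outside, world axes, zero at the start; "moment": the same for the moment, N m; "grip_width": finger opening in mm.
Only numpy, scipy, OpenCV 4.12 (cv2) and the standard library are available. Lean on these libraries where they do the work, as an engineer would, in place of code of your own. Each camera call takes 0.05 s, during which the arm holds its last target. There are 200 camera calls.

## Working session

There is one attempt and no reset: what is moved stays moved. The work goes in short steps, Python scripts to look and compute and a shell command to move; the robot and the scene stay as the last step left them, time stands still between calls to the robot, and variables do not carry over. Pictures are saved under pics/ and viewed, about 8 in all and at most 12, crops included, and the job is handed in when it is done.

```bash
mkdir -p pics; ls
cat > h.py <<'E'
import numpy as np, cv2
from plant import get_obs, capture, bot, spot_in
def w(c,p): 
    T=np.array(c["cam_to_world"]); return T[:3,:3]@np.array(p)+T[:3,3]
def proj(c,P):
    T=np.array(c["cam_to_world"]); q=T[:3,:3].T@(np.array(P)-T[:3,3]); return c["cx"]+c["fx"]*q[0]/-q[2], c["cy"]-c["fy"]*q[1]/-q[2]
def ray(c,u,v,z):
    "pixel to world at height z"
    T=np.array(c["cam_to_world"]); d=T[:3,:3]@np.array([(u-c["cx"])/c["fx"],-(v-c["cy"])/c["fy"],-1]); o=T[:3,3]
    return o+d*(z-o[2])/d[2]
def save(c,n): cv2.imwrite("pics/"+n+".png",c["img"][:,:,::-1])
E
python3 - <<'E'
from h import *
for cam in ["scene","top"]:
    c=capture(cam); save(c,cam+"0")
    print(cam,{k:v for k,v in c.items() if k!="img"})
    for t in ["rack","handle","peg_tip","free_peg","box","shoehorn","eye","tin","brush","figurine","tab"]:
        try: r=spot_in(t,cam)
        except Exception as e: print(t,e); continue
        for d in r[:4]:
            P=w(c,d["xyz"]); print(t,round(d["score"],2),P.round(),np.round(proj(c,P)))
print(get_obs())
E
```

```text
pics
scene {'fx': 474.53474518208947, 'fy': 474.53474518208947, 'cx': 320.50068715528505, 'cy': 237.54060659076103, 'cam_to_world': array([[ 8.16952257e-01, -3.16924661e-01,  4.81817154e-01,
         1.06210693e+03],
       [ 5.76703615e-01,  4.50972784e-01, -6.81202238e-01,
        -8.32240630e+02],
       [-1.39663505e-03,  8.34375400e-01,  5.51194831e-01,
         8.40456360e+02],
       [ 0.00000000e+00,  0.00000000e+00,  0.00000000e+00,
         1.00000000e+00]])}
rack 0.85 [613. 188.  85.] [400. 247.]
handle 0.79 [622. 182. 203.] [406. 213.]
handle 0.59 [ 596. -219.   67.] [309. 336.]
peg_tip 0.74 [620. 180. 200.] [405. 214.]
free_peg 0.85 [621. 177. 206.] [405. 213.]
box 0.89 [ 630. -264.   54.] [309. 359.]
shoehorn 0.79 [ 388. -483.    9.] [159. 387.]
shoehorn 0.68 [ 597. -222.   69.] [308. 336.]
shoehorn 0.68 [306. 181.   6.] [310. 237.]
eye 0.96 [ 389. -481.   10.] [160. 387.]
eye 0.9 [ 596. -222.   72.] [308. 335.]
eye 0.62 [309. 188.   8.] [312. 236.]
eye 0.6 [ 330. -227.   10.] [224. 310.]
tin 0.92 [385.  -2.  28.] [295. 269.]
brush 0.64 [ 590. -480.   50.] [225. 422.]
f
[... 1301 characters left out ...]
tab 0.86 [596. 201.  14.] [247. 216.]
{'time': 1.2, 'joint_positions': array([ 1.11598200e+00,  3.42004247e-01,  1.52409549e+00, -3.11288260e-05,
        1.27538053e+00, -1.45986050e-01]), 'dq': array([ 0.00072561, -0.00159185,  0.00040804,  0.00060866,  0.00087456,
       -0.00043438]), 'tau': array([ 1.21637131e-03, -4.31117177e+01, -2.44484228e+01,  7.19848322e-02,
        4.82760323e-02, -1.23393698e-05]), 'tool_pos': array([159.5605719 , 500.19003183, 248.73987934]), 'tcp_rot': array([3.14148579e+00, 4.58132335e-05, 2.83277343e+00]), 'contact_force': array([ 0.47439806,  0.26186735, -0.52480652]), 'moment': array([ 0.00038446,  0.01701757, -0.0030581 ]), 'grip_width': 91.67243404265537}
```

Run:
```python
import cv2,numpy as np
t=cv2.imread("pics/top0.png"); 
a=cv2.resize(t[140:340,180:340],(480,600),interpolation=cv2.INTER_CUBIC)
b=cv2.resize(t[180:260,350:440],(320,284),interpolation=cv2.INTER_CUBIC)
s=cv2.imread("pics/scene0.png"); d=cv2.resize(s[150:300,340:500],(320,300),interpolation=cv2.INTER_CUBIC)
o=np.zeros((600,800,3),np.uint8); o[:,:480]=a; o[:284,480:]=b; o[300:,480:]=d
cv2.imwrite("pics/comb0.png",o)
```

```text
(no output)
```

View pics/scene0.png

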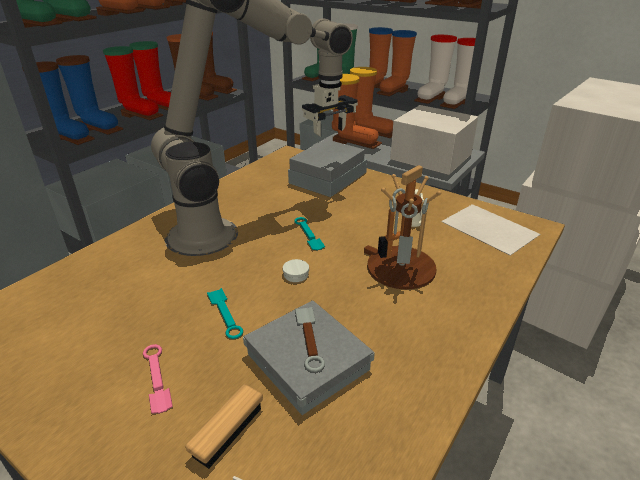

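View pics/top0.png

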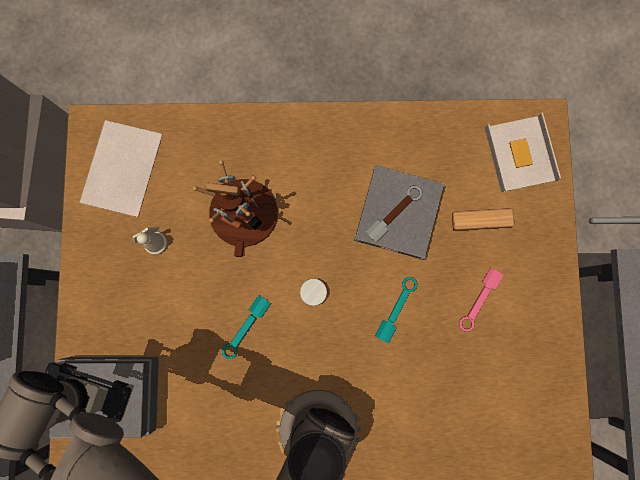

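View pics/comb0.png

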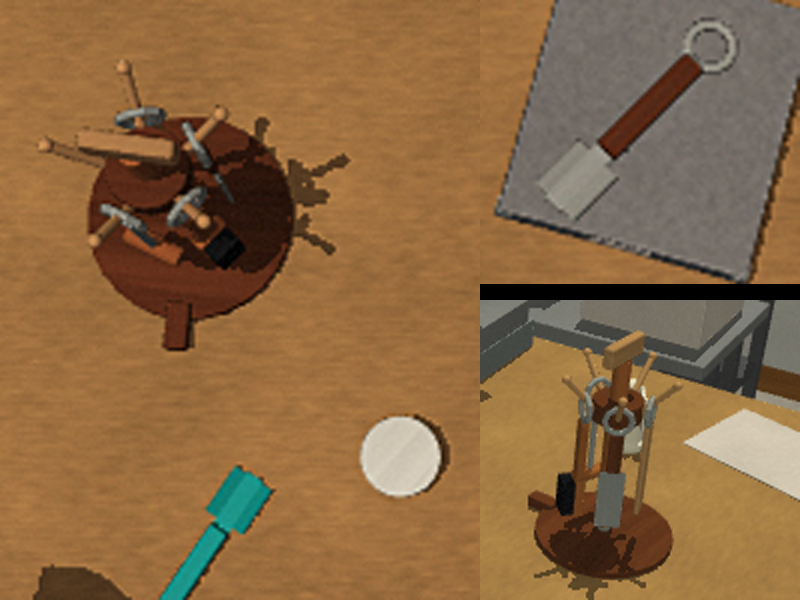

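Run:
```python
from h import *
from plant import capture
import plant
s=capture("scene");t=capture("top")
for n,c in(("s",s),("t",t)):
    print(n,"tips",proj(c,[159.5,500.2,227]),"base",proj(c,[0,0,0]))
f=lambda u,v:(180+u/3,140+v/3)
print("axis",ray(t,*f(192,217.5),15), "tab end",ray(t,*f(176,348),20),"tab in",ray(t,*f(179,305),20))
print("tip",ray(t,*f(45,145),265)); print("bar",ray(t,*f(77,143),315),ray(t,*f(180,152),315))
for p in [(45,145),(95,240),(203,222),(220,115),(123,67)]: print("tips",ray(t,*f(*p),265))
g=lambda u,v:(350+u/3.556,180+v/3.55)
print("eye",ray(t,*g(709,46),65) if 0 else ray(t,*g(709-480,46),65),"hand end",ray(t,*g(128,150),70),ray(t,*g(212,65),70))
print("scene eye",ray(s,314,364,65),"tin",ray(s,295,267,28),ray(t,313.5,292,28),"tab",ray(s,*(340+55/2,150+200/2),20))
```

```text
s tips (np.float64(329.5056330292148), np.float64(131.63274761978482)) base (np.float64(201.5344763808066), np.float64(234.25696499845893))
t tips (np.float64(105.00975742439081), np.float64(383.4278671934256)) base (np.float64(317.86840843961926), np.float64(428.43776406471534))
axis [606.92915219 209.30460627  15.        ] tab end [480.04449323 222.41403607  20.        ] tab in [521.26989477 220.03428134  20.        ]
tip [619.72854683 286.94795302 265.        ]
bar [608.99897277 249.17496292 315.        ] [601.17068872 170.27498651 315.        ]
tips [619.72854683 286.94795302 265.        ]
tips [542.49452804 245.47222647 265.        ]
tips [556.13482204 159.92386972 265.        ]
tips [642.74210318 147.159736   265.        ]
tips [683.03609942 225.52433381 265.        ]
eye [ 648.27370126 -274.74613816   65.        ] hand end [ 565.43245745 -193.05638785   70.        ] [ 632.12703048 -260.09443236   70.        ]
scene eye [ 652.53826139 -277.74121258   65.        ] tin [380.19265102   6.21816414  28.        ] [376.02088612   9.21682969  28.        ] tab [500.21904207 207.54114217  20.        ]
```

Candidates (top image): bare-steel shoehorn with dark handle on the box (400,212), ring (414,193) — chosen. Look-alikes: teal (246,327), teal (398,310) and pink (481,300), all on the table. Empty peg: tip (195,188), no ring on it, parallel to the bar. It is at about 81.5° and the tab at about 174.4°, so the turn is about +93°.

```bash
python3 -m handwheel '[[[0,0,50],[0,0,0]],[[0,0,50],[0,0,0]],[[40,-26,5],[0,0,-0.14]],[[40,-26,5],[0,0,-0.14]],[[40,-26,5],[0,0,-0.14]],[[40,-26,5],[0,0,-0.14]],[[40,-26,5],[0,0,-0.14]],[[40,-26,5],[0,0,-0.14]],[[40,-26,5],[0,0,-0.14]],[[40,-26,5],[0,0,-0.14]],[[40,-26,5],[0,0,-0.14]],[[40,-26,5],[0,0,-0.14]]]' 0
python3 -m handwheel '[[[40,-26,5],[0,0,0]],[[0,0,0],[0,0,0]]]'
python3 - <<'E'
from h import *
c=capture("wrist"); save(c,"w1")
for t in ["handle","peg_tip","rack"]:
    for d in spot_in(t,"wrist")[:3]:
        P=w(c,d["xyz"]); print(t,round(d["score"],2),P.round(),np.round(proj(c,P)))
o=get_obs(); print(o["tool_pos"],o["tcp_rot"],o["joint_positions"].round(3)); print(c["cam_to_world"].round(3),c["fx"],c["cx"],c["cy"])
E
```

```text
time: 2.8
tool_pos: [560.7, 239.2, 398.9]
tcp_rot: [3.141, -0.0, 1.428]
contact_force: [-0.6, 1.8, 0.9]
grip_width: 91.8
time: 3.05
tool_pos: [601.9, 211.7, 402.2]
tcp_rot: [-3.141, 0.001, 1.429]
contact_force: [-0.7, 0.4, -0.4]
grip_width: 91.3
handle 0.62 [614. 220. 238.] [336. 210.]
peg_tip 0.98 [614. 218. 241.] [336. 214.]
[598.76530907 214.93167578 403.95582343] [-3.14150510e+00 -2.38677384e-04  1.43386271e+00] [0.224 0.519 0.832 0.    1.791 0.361]
[[ 9.90000e-01  1.37000e-01  3.80000e-02  6.11117e+02]
 [-1.42000e-01  9.54000e-01  2.64000e-01  2.81626e+02]
 [-1.00000e-03 -2.67000e-01  9.64000e-01  5.38471e+02]
 [ 0.00000e+00  0.00000e+00  0.00000e+00  1.00000e+00]] 425.3287984513847 319.6842782210112 240.61075500694432
```

View pics/w1.png

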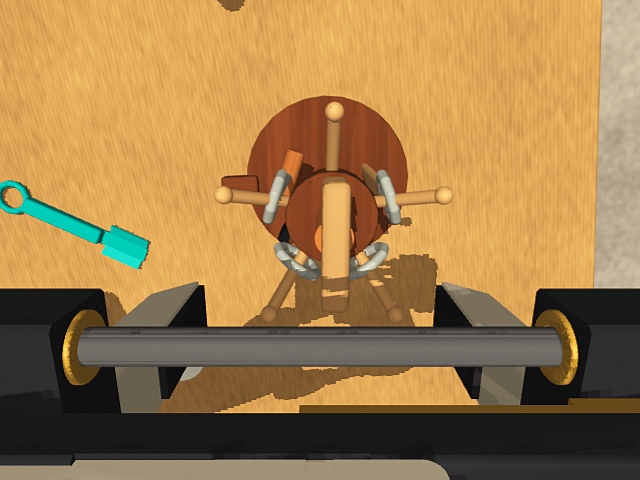

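The empty peg (tip at (335,110)) carries no ring, and the bar (336,245) lies between the open fingers. Next I measure it.

Run:
```python
from h import *
c=capture("wrist")
P=np.array([ray(c,u,v,265)[:2] for u,v in [(335,110),(224,195),(270,314),(397,315),(443,195)]])
m=P.mean(0); print(m,[(np.degrees(np.arctan2(*(p-m)[::-1]))-72*i)%360 for i,p in enumerate(P)],np.linalg.norm(P-m,axis=1))
print("bar top",ray(c,337,183,315),ray(c,337,298,315)); print("tab",ray(c,224,183,20))
print("disc", ray(c,247,176,15),ray(c,408,176,15))
print(get_obs()["tool_pos"],get_obs()["tcp_rot"])
```

```text
[607.54643875 215.79070432] [np.float64(82.06216958701408), np.float64(82.09946903262244), np.float64(82.11608437290488), np.float64(82.20143879350758), np.float64(82.3147677066492)] [76.37884553 75.5183655  75.58996929 76.63965166 74.77456872]
bar top [612.49323498 253.38032604 315.        ] [604.19510403 188.27071348 315.        ]
tab [482.14084606 231.33980287  20.        ]
disc [510.63739165 235.40240156  15.        ] [706.75563427 208.24262594  15.        ]
[598.62799347 215.11272458 404.19803328] [ 3.14130073e+00 -3.18585449e-04  1.43423582e+00]
```

```bash
python3 -m handwheel '[[[8.9,-1,0],[0,0,0]],[[0,0,-40],[0,0,0]],[[0,0,-40],[0,0,0]],[[0,0,-18],[0,0,0]],[[0,0,0],[0,0,0]]]' 0
python3 -m handwheel '[[[0,0,0],[0,0,0]],[[0,0,0],[0,0,0]],[[0,0,0],[0,0,0]],[[0,0,0],[0,0,0]],[[0,0,0],[0,0,0]],[[0,0,0],[0,0,0]]]' 1
```

```text
time: 3.92
tool_pos: [608.0, 213.4, 304.4]
tcp_rot: [-3.139, 0.001, 1.433]
contact_force: [0.9, 0.0, 0.2]
grip_width: 91.6
time: 4.68
tool_pos: [608.4, 213.2, 305.8]
tcp_rot: [3.142, 0.0, 1.433]
contact_force: [0.1, -0.0, 0.3]
grip_width: 36.2
```

```bash
python3 -m handwheel '[[[0,0,0],[0,0,0]],[[0,0,0],[0,0,0]],[[0,0,0],[0,0,0]],[[0,0,0],[0,0,0]],[[0,0,0],[0,0,0]]]'
python3 -m handwheel '[[[0,0,0],[0,0,0.134]],[[0,0,0],[0,0,0.134]],[[0,0,0],[0,0,0.134]],[[0,0,0],[0,0,0.134]],[[0,0,0],[0,0,0.134]],[[0,0,0],[0,0,0.134]],[[0,0,0],[0,0,0.134]],[[0,0,0],[0,0,0.134]],[[0,0,0],[0,0,0.134]],[[0,0,0],[0,0,0.134]],[[0,0,0],[0,0,0.134]],[[0,0,0],[0,0,0.134]]]'
python3 -m handwheel '[[[0,0,0],[0,0,0]],[[0,0,0],[0,0,0]]]'
```

```text
time: 5.3
tool_pos: [610.8, 212.8, 305.8]
tcp_rot: [3.136, -0.001, 1.432]
contact_force: [9.3, -0.4, -3.0]
grip_width: 21.6
time: 6.8
tool_pos: [611.7, 213.6, 305.8]
tcp_rot: [3.139, 0.008, 3.044]
contact_force: [13.4, 3.4, -4.4]
grip_width: 21.8
time: 7.05
tool_pos: [611.7, 213.6, 305.9]
tcp_rot: [3.139, 0.008, 3.04]
contact_force: [13.9, 3.3, -4.4]
grip_width: 21.5
```

```bash
python3 -m handwheel '[[[0,0,0],[0,0,0]],[[0,0,0],[0,0,0]],[[0,0,0],[0,0,0]],[[0,0,0],[0,0,0]],[[0,0,0],[0,0,0]],[[0,0,0],[0,0,0]],[[0,0,0],[0,0,0]],[[0,0,0],[0,0,0]]]' 0
python3 -m handwheel '[[[0,0,40],[0,0,0]],[[0,0,40],[0,0,0]],[[0,0,20],[0,0,0]],[[0,0,0],[0,0,0]]]'
python3 - <<'E'
from h import *
c=capture("wrist"); save(c,"w2"); t=capture("top"); save(t,"t2")
a=cv2.resize(t["img"][150:270,180:300],(400,400),interpolation=cv2.INTER_CUBIC)
b=cv2.resize(c["img"],(400,300))
o=np.zeros((400,800,3),np.uint8);o[:,:400]=a;o[:300,400:]=b; cv2.imwrite("pics/c2.png",o[:,:,::-1])
print(get_obs()["tool_pos"],get_obs()["tcp_rot"],get_obs()["joint_positions"])
E
```

```text
time: 8.05
tool_pos: [608.4, 213.2, 305.7]
tcp_rot: [3.142, -0.0, 3.041]
contact_force: [-0.2, 0.1, 0.0]
grip_width: 91.0
time: 8.55
tool_pos: [608.8, 213.3, 407.4]
tcp_rot: [3.14, 0.004, 3.041]
contact_force: [-0.8, 0.4, -0.3]
grip_width: 91.9
[608.32609916 213.16031924 404.56233191] [-3.14122267e+00 -1.43250607e-03  3.04081618e+00] [ 2.18186033e-01  5.40688605e-01  7.93568326e-01  1.00720976e-04
  1.80881199e+00 -1.25181041e+00]
```

View pics/c2.png

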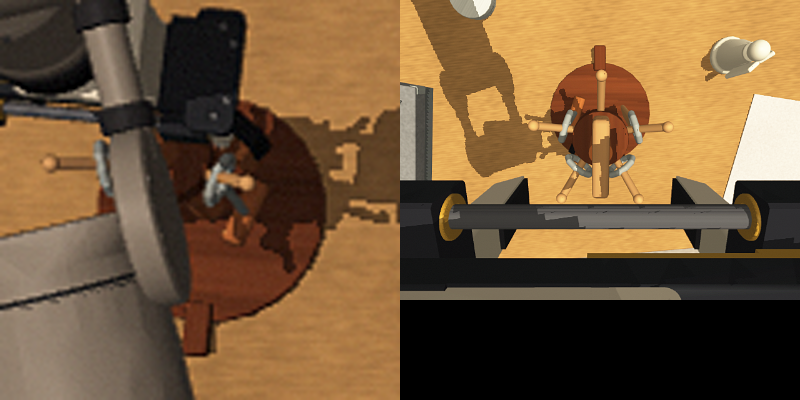

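```bash
python3 - <<'E'
from h import *
c=capture("wrist"); f=lambda u,v:((u-400)*1.6,v*1.6)
P=np.array([ray(c,*f(u,v),265)[:2] for u,v in [(601.5,75.5),(533.5,126),(561,198),(639,198),(667.5,127)]])
m=P.mean(0); print(m,[(np.degrees(np.arctan2(*(p-m)[::-1]))-72*i)%360 for i,p in enumerate(P)],np.linalg.norm(P-m,axis=1))
print(ray(c,*f(600,46),20), P[0])
E
python3 -m handwheel '[[[-2,-42,-8],[0,0,-0.0688]],[[-2,-42,-8],[0,0,-0.0688]],[[-2,-42,-8],[0,0,-0.0688]],[[-2,-42,-8],[0,0,-0.0688]],[[-2,-42,-8],[0,0,-0.0688]],[[-2,-42,-8],[0,0,-0.0688]],[[-2,-42,-8],[0,0,-0.0688]],[[-2,-42,-8],[0,0,-0.0688]],[[-2,-42,-8],[0,0,-0.0688]],[[-2,-42,-8],[0,0,-0.0688]],[[0,0,0],[0,0,0]]]'
python3 - <<'E'
from h import *
c=capture("wrist"); save(c,"w3")
o=get_obs(); print(o["tool_pos"],o["tcp_rot"],o["joint_positions"].round(3))
for d in spot_in("shoehorn","wrist")[:2]+spot_in("eye","wrist")[:2]:
    P=w(c,d["xyz"]); print(round(d["score"],2),P.round(),np.round(proj(c,P)))
E
```

```text
[608.31416934 212.78012069] [np.float64(173.4277554143162), np.float64(174.13726178420933), np.float64(173.29520313629803), np.float64(174.4878711978266), np.float64(173.48081533390524)] [74.01951073 74.02716622 74.36973113 73.69846334 73.75056726]
[480.68557666 224.92651461  20.        ] [534.78109061 221.25209218]
time: 10.07
tool_pos: [587.2, -209.4, 322.9]
tcp_rot: [-3.14, -0.004, 2.348]
contact_force: [0.3, -0.3, -0.4]
grip_width: 91.9
[ 587.69160587 -207.70800602  323.79802571] [-3.14078847 -0.00337641  2.35085308] [-0.463  0.495  1.082  0.     1.569 -1.243]
0.9 [ 364. -243.   13.] [135.  60.]
0.88 [ 569. -192.   69.] [321. 177.]
0.79 [ 395. -486.    6.] [ 25. 249.]
0.7 [ 358. -244.   18.] [128.  55.]
```

View pics/w3.png

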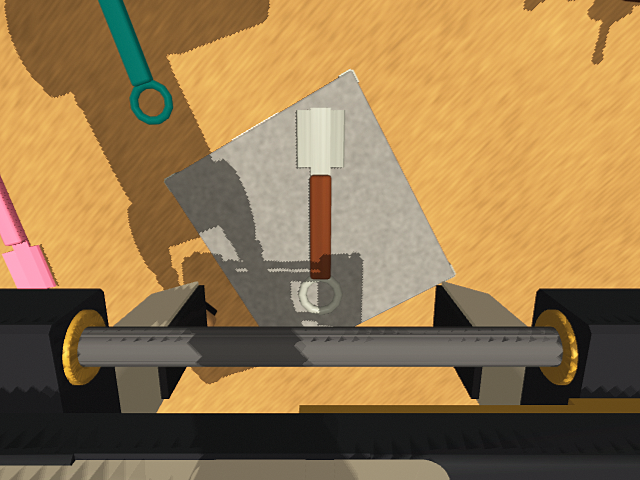

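The bare steel shoehorn sits centred: handle from (321,176) to (320,278), ring at (320,295), aligned with the tool.

Run:
```python
from h import *
c=capture("wrist")
e=ray(c,320,295,65); a=ray(c,321,176,74); b=ray(c,320,278,74); t=ray(c,321,108,68)
d=e-t; h=np.degrees(np.arctan2(d[1],d[0])); u=d[:2]/np.linalg.norm(d[:2])
print(e,a,b,t,h, "origin",e[:2]-85*u,a[:2]+33*u,b[:2]-67*u)
o=get_obs(); print(o["tool_pos"],o["tcp_rot"])
```

```text
[ 653.76101256 -273.41904841   65.        ] [ 569.99408949 -187.8630768    74.        ] [ 638.65504588 -258.22115027   74.        ] [ 528.28105849 -145.93468159   68.        ] -45.45398492309865 origin [ 594.13505445 -212.84062717] [ 593.14299087 -211.38175799] [ 591.65576126 -210.47110059]
[ 588.49297291 -205.67584151  325.55837688] [ 3.14132428e+00 -6.62574372e-04  2.35433360e+00]
```

```bash
python3 -m handwheel '[[[2.6,-3.4,-40],[0.0926,0.0926,0]],[[2.6,-3.4,-40],[0.0926,0.0926,0]],[[2.6,-3.4,-40],[0.0926,0.0926,0]],[[2.6,-3.4,-40],[0.0926,0.0926,0]],[[0,0,-30],[0,0,0]],[[0,0,-15],[0,0,0]],[[0,0,0],[0,0,0]],[[0,0,0],[0,0,0]]]'
python3 - <<'E'
from h import *
c=capture("wrist"); save(c,"w4")
o=get_obs(); print(o["tool_pos"],o["tcp_rot"],o["joint_positions"].round(3))
E
```

```text
time: 11.28
tool_pos: [599.6, -220.2, 123.2]
tcp_rot: [-3.141, -0.52, 2.354]
contact_force: [-0.6, 0.1, 0.5]
grip_width: 91.6
[ 599.61159287 -220.36904854  123.23659927] [-3.14102758 -0.51987603  2.35357683] [-0.531  0.955  0.855  0.131  1.835 -1.312]
```

View pics/w4.png

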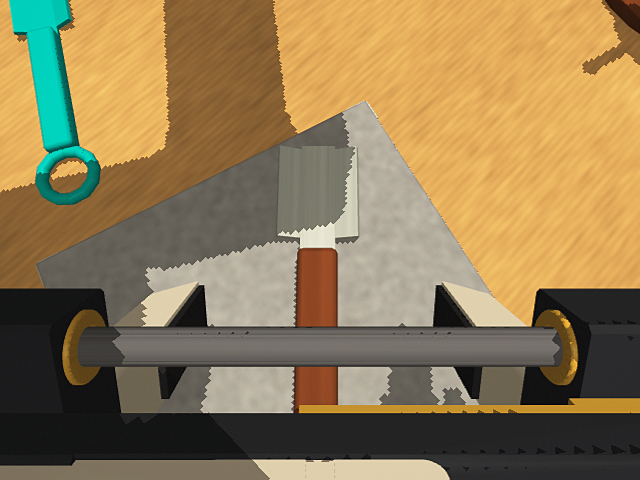

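The handle (317,330) is centred between the fingers. I descend and close.

```bash
python3 -m handwheel '[[[0,0,-20],[0,0,0]],[[0,0,-12],[0,0,0]],[[0,0,-4],[0,0,0]],[[0,0,0],[0,0,0]],[[0,0,0],[0,0,0]]]'
python3 -m handwheel '[[[0,0,0],[0,0,0]],[[0,0,0],[0,0,0]],[[0,0,0],[0,0,0]],[[0,0,0],[0,0,0]],[[0,0,0],[0,0,0]],[[0,0,0],[0,0,0]],[[0,0,0],[0,0,0]],[[0,0,0],[0,0,0]],[[0,0,0],[0,0,0]],[[0,0,0],[0,0,0]],[[0,0,0],[0,0,0]]]' 1
```

```text
time: 11.95
tool_pos: [599.0, -220.5, 84.7]
tcp_rot: [-3.14, -0.523, 2.352]
contact_force: [-0.2, -0.1, -0.1]
grip_width: 91.9
time: 13.32
tool_pos: [598.8, -220.4, 84.8]
tcp_rot: [-3.14, -0.524, 2.352]
contact_force: [-0.8, 0.2, -0.5]
grip_width: 19.4
```

```bash
python3 -m handwheel '[[[0,0,30],[0,0,0]],[[0,0,40],[0,0,0]],[[0,0,40],[0,0,0]],[[-12,37.5,10],[0,0,0.114]],[[-12,37.5,10],[0,0,0.114]],[[-12,37.5,10],[0,0,0.114]],[[-12,37.5,10],[0,0,0.114]],[[-12,37.5,10],[0,0,0.114]],[[-12,37.5,10],[0,0,0.114]],[[0,0,0],[0,0,0]]]'
python3 -m handwheel '[[[-12,32,0],[-0.0086,-0.08,0]],[[-12,32,0],[-0.0086,-0.08,0]],[[-12,32,0],[-0.0086,-0.08,0]],[[-12,32,0],[-0.0086,-0.08,0]],[[-12,32,0],[-0.0086,-0.08,0]],[[-12,32,0],[-0.0086,-0.08,0]],[[0,0,0],[-0.0086,-0.08,0]],[[0,0,0],[-0.0086,-0.08,0]],[[0,0,0],[-0.0086,-0.08,0]],[[0,0,0],[-0.0086,-0.08,0]],[[0,0,0],[-0.0086,-0.08,0]],[[0,0,0],[-0.0086,-0.08,0]]]'
python3 - <<'E'
from h import *
from scipy.spatial.transform import Rotation as R
o=get_obs(); r=R.from_euler("xyz",o["tcp_rot"]); print(o["tool_pos"],r.as_matrix().round(3).tolist(),o["joint_positions"].round(3))
E
```

```text
time: 14.58
tool_pos: [526.5, 7.8, 255.9]
tcp_rot: [-3.141, -0.522, 3.042]
contact_force: [-0.8, -1.7, -1.8]
grip_width: 19.4
time: 16.08
tool_pos: [455.1, 195.8, 254.7]
tcp_rot: [-3.138, 0.444, 3.034]
contact_force: [0.0, -0.6, -1.1]
grip_width: 19.6
[455.08033424 195.76929664 254.69130006] [[-0.898, 0.109, 0.427], [0.097, 0.994, -0.049], [-0.429, -0.003, -0.903]] [ 0.372  0.117  1.893 -0.297  0.756 -0.912]
```

```bash
python3 -m handwheel '[[[-2,17,0],[0,0,0]],[[0,17,-6],[0,0,0]],[[0,0,-6],[0,0,0]],[[0,0,0],[0,0,0]],[[0,0,0],[0,0,0]]]'
python3 - <<'E'
from h import *
s=capture("scene"); c=capture("wrist"); t=capture("top"); save(s,"s5");save(c,"w5");save(t,"t5")
o=get_obs(); print(o["tool_pos"],o["tcp_rot"])
for n,k in(("scene",s),("top",t),("wrist",c)):
    print(n,"exp eye",proj(k,[511.6,223.5,291.6]),"tip",proj(k,[533.7,220.9,265]))
def cr(k,u,v,a,W,H):
    u=int(u);v=int(v); return cv2.resize(k["img"][max(0,v-H//a//2):v+H//a//2,max(0,u-W//a//2):u+W//a//2],(W,H),interpolation=cv2.INTER_CUBIC)
o=np.zeros((600,800,3),np.uint8)
o[:,:400]=cr(s,*proj(s,[520,220,270]),5,400,600); o[:300,400:]=cr(t,*proj(t,[530,220,270]),5,400,300); o[300:,400:]=cv2.resize(c["img"],(400,300))
cv2.imwrite("pics/c5.png",o[:,:,::-1])
E
```

```text
time: 16.7
tool_pos: [453.0, 229.9, 242.8]
tcp_rot: [-3.138, 0.442, 3.035]
contact_force: [-0.3, 0.9, -0.6]
grip_width: 19.9
[453.03472698 230.21134173 243.00719043] [-3.13830759  0.44211175  3.03545122]
scene exp eye (np.float64(379.4525586141273), np.float64(166.51313571673404)) tip (np.float64(385.4574761652088), np.float64(177.81588924201594))
top exp eye (np.float64(218.29525315686357), np.float64(231.15296670958725)) tip (np.float64(221.92379711647243), np.float64(223.5631245429779))
wrist exp eye (np.float64(320.9198513817955), np.float64(545.9089011621927)) tip (np.float64(320.5434868546537), np.float64(488.2582317549834))
```

View pics/c5.png

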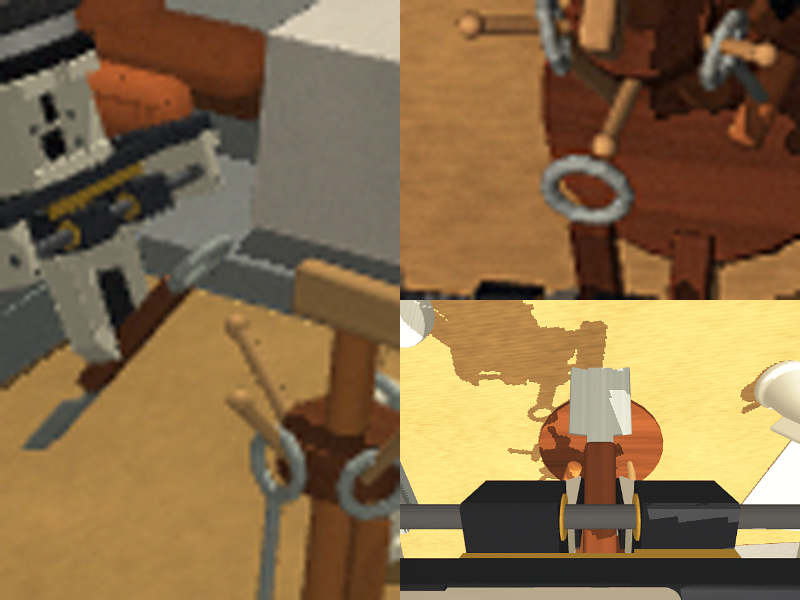

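Ring (scene crop (205,260), top crop (587,190)) is just beyond the empty peg's tip ((237,325), (603,145)). I triangulate both.

```bash
cat >> h.py <<'E'
def tri(cs,ps):
    "least-squares point from several rays"
    A=np.zeros((3,3));b=np.zeros(3)
    for c,(u,v) in zip(cs,ps):
        T=np.array(c["cam_to_world"]); d=T[:3,:3]@np.array([(u-c["cx"])/c["fx"],-(v-c["cy"])/c["fy"],-1]); d/=np.linalg.norm(d)
        M=np.eye(3)-np.outer(d,d); A+=M; b+=M@T[:3,3]
    return np.linalg.solve(A,b)
E
python3 - <<'E'
from h import *
s=capture("scene"); t=capture("top")
u0,v0=map(int,proj(s,[520,220,270])); u1,v1=map(int,proj(t,[530,220,270]))
S=lambda x,y:(u0-40+x/5-.4,v0-60+y/5-.4); T=lambda x,y:(u1-40+(x-400)/5-.4,v1-30+y/5-.4)
for n,a,b in [("eye",(205,260),(587,190)),("tip",(237,325),(603,145))]:
    P=tri([s,t],[S(*a),T(*b)]); print(n,P.round(1),S(*a),np.round(proj(s,P),1),T(*b),np.round(proj(t,P),1))
E
```

```text
eye [512.  225.  293.4] (380.6, 165.6) [379.9 165.8] (218.0, 231.6) [217.5 230.9]
tip [536.8 223.4 262.4] (387.0, 178.6) [386.9 178.6] (221.2, 222.6) [221.1 222.5]
```

```bash
python3 -m handwheel '[[[9.6,-0.7,-11.5],[0,0,0]],[[9.6,-0.7,-11.5],[0,0,0]],[[9.6,-0.7,-11.5],[0,0,0]],[[6.4,-0.7,-7.7],[0,0,0]],[[0,0,0],[0,0,0]],[[0,0,0],[0,0,0]]]'
python3 - <<'E'
from h import *
s=capture("scene"); t=capture("top"); o=get_obs(); print(o["tool_pos"],o["contact_force"],o["moment"])
def cr(k,u,v,a,W,H):
    u=int(u);v=int(v); return cv2.resize(k["img"][v-H//a//2:v+H//a//2,u-W//a//2:u+W//a//2],(W,H),interpolation=cv2.INTER_CUBIC)
p=np.hstack([cr(s,*proj(s,[530,220,250]),8,400,400),cr(t,*proj(t,[540,220,250]),8,400,400)]); cv2.imwrite("pics/c6.png",p[:,:,::-1])
E
```

```text
time: 17.7
tool_pos: [488.0, 227.8, 200.7]
tcp_rot: [-3.138, 0.442, 3.036]
contact_force: [-0.1, 0.4, -1.0]
grip_width: 19.5
[488.00528297 227.93149832 200.97312588] [-0.21548693  0.12101454 -0.85271065] [ 0.01323937  0.39778569 -0.01122363]
```

View pics/c6.png

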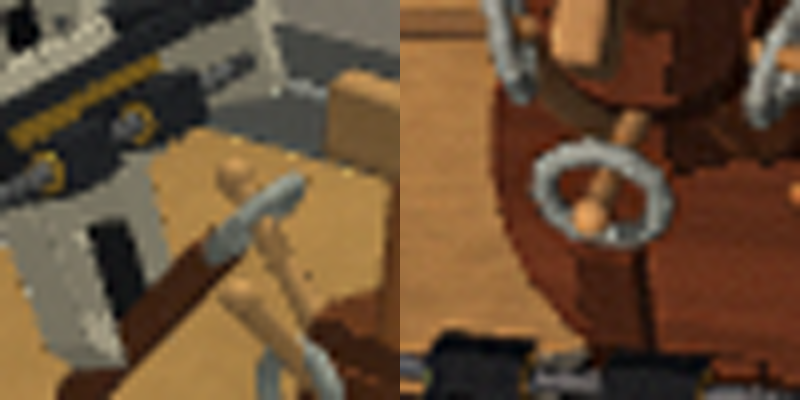

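The ball shows through the ring, so it is threaded. Next comes sliding it down and levelling it. I check first that the joint limits (q4, q5) allow the uprighting, using a kinematic fit from logged poses.

```bash
cat > k.py <<'E'
from h import *
from scipy.optimize import least_squares
from scipy.spatial.transform import Rotation as R
o=get_obs(); print(o["joint_positions"].round(3))
D=[([1.116,.342,1.524,0,1.275,-.146],[159.5,500.2,248.7]),([.224,.519,.832,0,1.791,.361],[598.8,214.9,404]),([.2182,.5407,.7936,0,1.8088,-1.2518],[608.3,213.2,404.6]),
([-.463,.495,1.082,0,1.569,-1.243],[587.7,-207.7,323.8]),([-.531,.955,.855,.131,1.835,-1.312],[599.6,-220.4,123.2]),([.372,.117,1.893,-.297,.756,-.912],[455.1,195.8,254.7]),(o["joint_positions"],o["tool_pos"])]
def fk(q,p):
    a1,d1,l2,l3,a3,L=p
    A=R.from_euler("z",q[0]); B=A*R.from_euler("y",q[1]); C=A*R.from_euler("y",q[1]+q[2]); E=C*R.from_euler("ZYZ",[q[3],q[4],q[5]])
    return A.apply([a1,0,d1])+B.apply([0,0,l2])+C.apply([a3,0,l3])+E.apply([0,0,L]),E
f=least_squares(lambda p:np.ravel([fk(q,p)[0]-x for q,x in D]),[50,350,350,350,0,250]); p=f.x
print(p.round(1),np.abs(f.fun).max()); Ro=R.from_euler("xyz",o["tcp_rot"]); q=np.array(o["joint_positions"])
off=(fk(q,p)[1].inv()*Ro)
lo=[-2.53,-.77,.04,-1,.28,-3.11];hi=[2.53,2.02,2.7,4.14,2.66,3.11]
def run(head,s,drop,q):
    i=np.array([.9942,-.108,0]); z=np.array([0,0,1.])
    for b in range(35,0,-5):
        B=np.radians(b); c=np.radians(b+30)
        eye=np.array([608.3,214.3,215])-i*(33+s*.643)+z*(s*.766-drop)
        g=np.radians(head); j=R.from_euler("z",g).apply(i); y=np.cross(z,j)
        tcp=eye-22*(j*np.cos(c)-z*np.sin(c))-85*(j*np.sin(B)+z*np.cos(B))
        Rt=R.from_rotvec(-y*(np.radians(35)-B))*R.from_euler("z",g)*Ro
        def e(q):
            x,E=fk(q,p); return np.r_[(x-tcp)/100,((E*off)*Rt.inv()).as_rotvec()]
        r=least_squares(e,np.clip(q,np.array(lo)+1e-3,np.array(hi)-1e-3),bounds=(lo,hi)); q=r.x; print(head,s,b,tcp.round(1),q.round(2),"err",r.cost.round(5))
for h in (0,15,-10): run(h,24,5,q)
E
python3 k.py
```

```text
[ 0.413  0.266  1.87  -0.364  0.649 -0.8  ]
[ 68.3 207.4 413.8 353.6  47.7 198.3] 83.63509670079034
0 24 35 [502.4 225.8 178.7] [ 0.51  0.36  1.81 -0.42  0.66 -0.66] err 0.0
0 24 30 [507.  225.3 173.8] [ 0.53  0.36  1.85 -0.59  0.57 -0.5 ] err 0.0
0 24 25 [511.9 224.8 169.4] [ 0.54  0.38  1.88 -0.8   0.51 -0.29] err 0.0
0 24 20 [517.2 224.2 165.4] [ 0.55  0.39  1.9  -1.    0.48 -0.09] err 0.00021
0 24 15 [522.8 223.6 161.8] [ 0.54  0.41  1.89 -1.    0.47 -0.1 ] err 0.00591
0 24 10 [528.7 222.9 158.8] [ 0.53  0.42  1.88 -1.    0.46 -0.1 ] err 0.01918
0 24 5 [534.9 222.3 156.3] [ 0.52  0.43  1.86 -1.    0.46 -0.11] err 0.03973
15 24 35 [502.8 210.6 178.7] [ 0.44  0.33  1.85 -0.24  0.55 -1.11] err 0.0
15 24 30 [507.3 211.3 173.8] [ 0.45  0.33  1.9  -0.37  0.43 -0.98] err 0.0
15 24 25 [512.2 212.1 169.4] [ 0.45  0.34  1.94 -0.59  0.32 -0.76] err 0.0
15 24 20 [517.4 212.9 165.4] [ 0.47  0.36  1.96 -0.96  0.28 -0.38] err 0.0005
15 24 15 [523.  213.8 161.8] [ 0.47  0.37  1.95 -1.    0.28 -0.34] err 0.00521
15 24 10 [528.9 214.7 158.8] [ 0.47  0.39  1.93 -1.    0.28 -0.34] err 0.01744
15 24 5 [535.  215.6 156.3] [ 0.46  0.4   1.92 -1.    0.28 -0.34] err 0.03688
-10 24 35 [504.4 235.7 178.7] [ 0.55  0.39  1.76 -0.49  0.75 -0.42] err 0.0
-10 24 30 [508.8 234.5 173.8] [ 0.57  0.4   1.79 -0.64  0.69 -0.28] err 0.0
-10 24 25 [513.5 233.1 169.4] [ 0.58  0.41  1.82 -0.82  0.65 -0.1 ] err 0.0
-10 24 20 [518.6 231.6 165.4] [ 0.59  0.43  1.85 -1.    0.63  0.07] err 3e-05
-10 24 15 [524.1 230.  161.8] [ 0.59  0.45  1.83 -1.    0.64  0.07] err 0.00457
-10 24 10 [529.8 228.4 158.8] [ 0.58  0.46  1.81 -1.    0.65  0.07] err 0.01669
-10 24 5 [535.7 226.6 156.3] [ 0.58  0.48  1.8  -1.    0.67  0.06] err 0.03616
```

```bash
sed -i 's/a1,d1,l2,l3,a3,L=p/a1,d1,l2,l3,a3,L,y1=p/; s/A.apply(\[a1,0,d1\])/A.apply([a1,y1,d1])/; s/350,350,350,0,250\]/350,350,350,0,250,76]/; s/range(35,0,-5)/range(35,0,-6)/' k.py; python3 k.py
```

```text
[ 0.413  0.266  1.87  -0.364  0.649 -0.8  ]
[-5.000e-01  2.231e+02  5.064e+02  3.800e+02  4.660e+01  2.962e+02
  7.650e+01] 0.2621344878305081
0 24 35 [502.4 225.8 178.7] [ 0.4   0.32  1.87 -0.38  0.6  -0.79] err 0.0
0 24 29 [507.9 225.2 172.9] [ 0.42  0.32  1.94 -0.62  0.48 -0.55] err 0.0
0 24 23 [514.  224.5 167.7] [ 0.44  0.34  2.   -0.98  0.39 -0.17] err 0.0
0 24 17 [520.5 223.8 163.2] [ 0.43  0.35  2.   -1.    0.38 -0.16] err 0.00529
0 24 11 [527.5 223.1 159.4] [ 0.42  0.36  1.99 -1.    0.37 -0.17] err 0.0217
0 24 5 [534.9 222.3 156.3] [ 0.41  0.37  1.98 -1.    0.35 -0.18] err 0.04877
15 24 35 [502.8 210.6 178.7] [ 0.29  0.28  1.93 -0.12  0.5  -1.34] err 0.0
15 24 29 [508.2 211.5 172.9] [ 0.3   0.28  2.01 -0.24  0.32 -1.22] err 0.0
15 24 23 [514.2 212.4 167.7] [ 0.33  0.3   2.02 -0.53  0.28 -0.91] err 0.00267
15 24 17 [520.8 213.4 163.2] [ 0.38  0.33  2.04 -1.    0.28 -0.4 ] err 0.01046
15 24 11 [527.7 214.5 159.4] [ 0.38  0.34  2.02 -1.    0.28 -0.4 ] err 0.02723
15 24 5 [535.  215.6 156.3] [ 0.37  0.36  2.01 -1.    0.28 -0.4 ] err 0.05462
-10 24 35 [504.4 235.7 178.7] [ 0.45  0.35  1.81 -0.47  0.69 -0.52] err 0.0
-10 24 29 [509.7 234.2 172.9] [ 0.49  0.36  1.87 -0.69  0.61 -0.29] err 0.0
-10 24 23 [515.5 232.5 167.7] [ 0.52  0.38  1.93 -0.96  0.56 -0.01] err 0.0
-10 24 17 [521.9 230.7 163.2] [ 0.52  0.4   1.92 -1.    0.57  0.03] err 0.00422
-10 24 11 [528.6 228.7 159.4] [ 0.52  0.42  1.9  -1.    0.59  0.03] err 0.0194
-10 24 5 [535.7 226.6 156.3] [ 0.52  0.44  1.88 -1.    0.61  0.04] err 0.04528
```

```bash
python3 -m handwheel '[[[7,-0.8,-8.5],[0,0,0]],[[7,-0.8,-8.5],[0,0,0]],[[4.4,-0.7,-4.5],[-0.0085,-0.078,0]],[[4.4,-0.7,-4.5],[-0.0085,-0.078,0]],[[0,0,0],[0,0,0]],[[0,0,0],[0,0,0]]]'
python3 -m handwheel '[[[1.3,-0.2,-4],[0,0,0]],[[1.3,-0.2,-4],[0,0,0]],[[0,0,0],[0,0,0]],[[0,0,0],[0,0,0]]]'
python3 - <<'E'
from h import *
o=get_obs(); print(o["tool_pos"],o["tcp_rot"],o["contact_force"],o["moment"],o["joint_positions"].round(2))
s=capture("scene"); t=capture("top")
def cr(k,u,v,a,W,H):
    u=int(u);v=int(v); return cv2.resize(k["img"][v-H//a//2:v+H//a//2,u-W//a//2:u+W//a//2],(W,H),interpolation=cv2.INTER_CUBIC)
p=np.hstack([cr(s,*proj(s,[530,220,210]),8,400,400),cr(t,*proj(t,[560,220,230]),8,400,400)]); cv2.imwrite("pics/c7.png",p[:,:,::-1])
E
```

```text
time: 18.55
tool_pos: [511.2, 224.9, 174.6]
tcp_rot: [-3.138, 0.597, 3.036]
contact_force: [0.9, -0.2, -1.5]
grip_width: 19.5
time: 19.05
tool_pos: [513.5, 224.3, 166.5]
tcp_rot: [-3.137, 0.599, 3.036]
contact_force: [-1.5, 0.3, -0.5]
grip_width: 19.5
[513.50560753 224.34425935 166.53293576] [-3.13747876  0.59855383  3.03642077] [-1.51500745  0.29020986 -0.4512631 ] [-0.00935514  0.45269477 -0.02412269] [ 0.43  0.34  1.97 -0.79  0.42 -0.37]
```

View pics/c7.png

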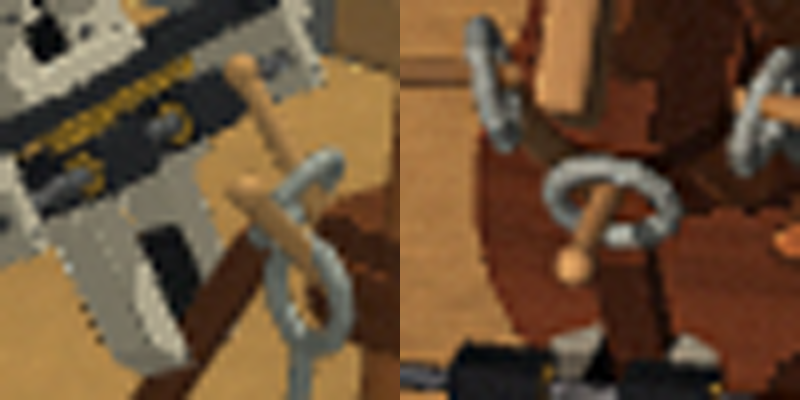

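```bash
python3 -m handwheel '[[[0,0,0],[0,0,0]],[[0,0,0],[0,0,0]],[[0,0,0],[0,0,0]],[[0,0,0],[0,0,0]],[[0,0,0],[0,0,0]],[[0,0,0],[0,0,0]],[[0,0,0],[0,0,0]],[[0,0,0],[0,0,0]]]' 0
python3 -m handwheel '[[[-11,1.2,8],[0,0,0]],[[-17,2,12],[0,0,0]],[[-23,2.4,20],[0,0,0]],[[-23,2.4,20],[0,0,0]],[[-23,2.4,20],[0,0,0]],[[-10,1,20],[0,0,0]],[[0,0,0],[0,0,0]],[[0,0,0],[0,0,0]],[[0,0,0],[0,0,0]],[[0,0,0],[0,0,0]],[[0,0,0],[0,0,0]],[[0,0,0],[0,0,0]]]'
python3 -m handwheel '[[[0,0,0],[0,0,0]],[[0,0,0],[0,0,0]],[[0,0,0],[0,0,0]],[[0,0,0],[0,0,0]],[[0,0,0],[0,0,0]],[[0,0,0],[0,0,0]],[[0,0,0],[0,0,0]],[[0,0,0],[0,0,0]],[[0,0,0],[0,0,0]],[[0,0,0],[0,0,0]],[[0,0,0],[0,0,0]],[[0,0,0],[0,0,0]]]'
python3 - <<'E'
from h import *
s=capture("scene"); t=capture("top"); c=capture("wrist")
def cr(k,u,v,a,W,H):
    u=int(u);v=int(v); return cv2.resize(k["img"][v-H//a//2:v+H//a//2,u-W//a//2:u+W//a//2],(W,H),interpolation=cv2.INTER_CUBIC)
r=np.vstack([cr(t,*proj(t,[570,220,230]),5,400,300),cv2.resize(c["img"],(400,300))])
p=np.hstack([cr(s,*proj(s,[560,220,160]),4,400,600),r]); cv2.imwrite("pics/c8.png",p[:,:,::-1]); np.save("s8.npy",s["img"])
E
```

```text
time: 20.15
tool_pos: [513.4, 224.4, 166.5]
tcp_rot: [-3.137, 0.599, 3.037]
contact_force: [0.7, -0.2, -0.6]
grip_width: 90.3
time: 21.65
tool_pos: [406.5, 235.7, 266.3]
tcp_rot: [-3.137, 0.598, 3.036]
contact_force: [0.2, 0.0, -0.9]
grip_width: 91.7
time: 23.15
tool_pos: [406.4, 235.8, 266.6]
tcp_rot: [-3.138, 0.599, 3.037]
contact_force: [-0.1, 0.1, 1.1]
grip_width: 91.7
```

View pics/c8.png

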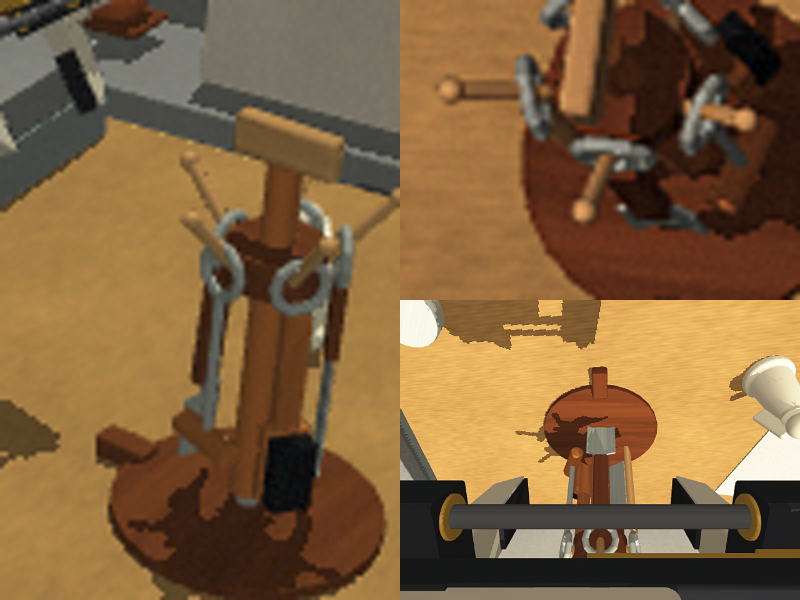

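The shoehorn hangs on the formerly empty peg, ring up at (232,215) in the scene crop with its handle straight below. I check that it is still and the peg angle, after a short wait.

```bash
python3 -m handwheel '[[[0,0,0],[0,0,0]],[[0,0,0],[0,0,0]],[[0,0,0],[0,0,0]],[[0,0,0],[0,0,0]],[[0,0,0],[0,0,0]],[[0,0,0],[0,0,0]],[[0,0,0],[0,0,0]],[[0,0,0],[0,0,0]],[[0,0,0],[0,0,0]],[[0,0,0],[0,0,0]],[[0,0,0],[0,0,0]],[[0,0,0],[0,0,0]]]'
python3 - <<'E'
from h import *
s=capture("scene"); t=capture("top")
for i in range(2):
    a=s["img"]; b=np.load("s8.npy") if i==0 else capture("scene")["img"]
    u,v=map(int,proj(s,[560,220,160])); print("changed px",(np.abs(a[v-75:v+75,u-50:u+50].astype(int)-b[v-75:v+75,u-50:u+50]).max(2)>12).sum())
u1,v1=map(int,proj(t,[570,220,230])); P=ray(t,u1-40+183/5-.4,v1-30+210/5-.4,265); d=P[:2]-[608.3,212.8]
print("tip",P,"angle",np.degrees(np.arctan2(d[1],d[0])),"tab pt",np.array([608.3,212.8])+77*np.array([np.cos(np.radians(174.4)),np.sin(np.radians(174.4))]))
for n in ["tin","brush","figurine"]: print(n,[w(t,q["xyz"]).round() for q in spot_in(n,"top")[:1]])
bot.close_job(); print(get_obs()["time"])
E
```

```text
time: 24.8
tool_pos: [406.4, 235.8, 266.5]
tcp_rot: [-3.138, 0.599, 3.037]
contact_force: [-0.7, -0.2, 0.0]
grip_width: 91.9
changed px 2
changed px 6
tip [536.02975185 222.65969481 265.        ] angle 172.23120625736257 tab pt [531.6674902  220.31388328]
tin [array([375.,  16.,  28.])]
brush [array([ 575., -469.,   44.])]
figurine [array([519., 458.,  62.])]
the job is handed in; nothing more can be done
the job is handed in; nothing more can be done
```

I turned the carousel about 92° by its bar, so the empty peg sits over the tab. I then picked the bare steel shoehorn off the box, threaded its ring on that peg, released it and backed the arm away. The job is handed in, at about 25 s of the 72 s allowed; no verdict is reported.

- **Peg over tab:** the last measurement put the peg tip about 5 mm level from the tab point (limit 30 mm).
- **Shoehorn at rest:** it hangs ring up and close to vertical. Scene pictures about 1.5 s apart showed no motion, with only a few pixels changed. I judged the hang from the pictures and did not measure its angle.
- **Robot clear:** the gripper is open and the arm stands about 100 mm or more away.
- **Bystanders:** the tin, brush and figurine read within about 5 mm of their first positions, which is the detector's own error.

Three things did not go exactly as expected:

- **Bar width:** the gripper read about 21.5 mm when closed on the 16 mm bar. The turn still came out right.
- **Camera disagreement:** the object detector's positions from the scene and top cameras differed by up to about 40 mm (the box). I worked from my own pixel measurements instead, which agreed to about 5 mm.
- **Tilted release:** a wrist joint limit meant I let the shoehorn go about 26° off vertical, and it then settled upright on its own.

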